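Level the crepe griddle with a wedge

TASK

The screw foot at the left of the round crêpe griddle has seized too far in, so the griddle leans to that side and batter would run off it. Stand the spirit level in the middle of the plate, in line with that foot, and let go of it; then lay the wooden wedge flat on the worktop and slide it, thin end first, straight in under the foot until the bubble sits centred between its two lines, and leave the wedge and the level where they are. Push gently, so that the griddle is neither rammed nor shoved along the worktop, and leave the other things standing.

Things in the scene. Friction and masses are not known exactly. Their poses are not given: they have to be found in the camera images.
- plate (a point): Centre of the top of the crepe griddle's dark, flat, round cast plate: 270 mm across, 62 mm above the worktop when level, on a metal drum with a control knob on the side facing the robot. Axes: z up out of the plate, +y towards the low (left-hand) foot, -x towards the knob. At the start it leans about 2.2 degrees towards the low foot
- low_foot (a point): At the seized foot: 62 mm under the plate's top, 108 mm from its centre along +y, 27 mm inside the rim; axes as the plate's. The foot is a smooth grey plastic dome of 26 mm radius, screwed in so that its bottom stands 7 to 15 mm above this point (unknown, and hidden under the griddle): at the start it is clear of the worktop by up to 9 mm, and the wedge's tip goes in under it
- level_mid (a point): Centre of the pocket spirit level, half-way up: a metal bar with black ends, 150 mm long (its x), 22 mm wide (y), 34 mm tall (z), 0.16 kg, standing on its base. The middle 52 mm is cut down to 20 mm above the base and holds the vial, seen from above and the side. Grip it across the 22 mm at the middle
- level: The same spirit level; origin at the centre of its underside, x along its length, z up
- bubble (a joint): Reading of the level (rad): the slope of its x axis, positive when its +x end is the higher; the bubble goes to the high end, 0.4 mm per 0.001 rad, and stops at 0.042. 0: centred between the two black lines (bubble 12 mm long, lines 16 mm apart). One reading is rough: average some 40. Settles in half a second
- wedge_grip (a point): Holding point of the wedge, on its middle line 25 mm from the thick end, 12 mm above its underside. A plain beech taper 160 mm long, 34 mm wide, 28 mm thick at one end, 1.6 mm at the other (rises 1 in 6), 70 g, flat on the worktop, slope upwards. Axes: x towards the thin end, z up. Grip it across the 34 mm
- wedge: The same wedge; origin on its underside, half-way along, x towards the thin end; a small dark hanging hole marks the thick end
- wedge_tip (a point): Middle of the wedge's thin edge, on its underside, 135 mm ahead of the holding point
- griddle: The whole griddle, loose, about 2 kg; origin 62 mm under the plate's centre. Three domed feet 108 mm from the centre, 120 degrees apart: two of rubber at the right, which grip, and the seized one at the left. At the start it leans on two black cord lugs, 70 mm to either side of the seized foot. The wedge tilts it about the line through the rubber feet, 162 mm from the seized foot
- salt: Salt shaker, 44 mm across, 90 mm tall, behind the work; origin under its foot. Bystander
- mug: White mug, 86 mm tall, in front of the griddle at the right; origin under it. Bystander
- tumbler: Ribbed glass, 82 mm across, 98 mm tall, at the front right; origin under it. Bystander
Not all that is in view belongs to the job. What is shaped like the level but orange is not meant.

How it is judged:
By the outcome, as a careful person would: the job done as asked, in the order asked, and still so for the second after the job is handed in, with the robot touching nothing.
It also fails if it takes over 72 s, if anything falls off the work surface, if the arm or the gripper's body presses on something with over 40 N, if the wrist force passes 120 N, or if a joint passes its speed limit or range.

ROBOT

A 6-joint arm with a two-finger parallel gripper is mounted at the origin on a cart in front of the work surface, level with it; the furniture and walls round the work are solid. World frame = base frame: x ahead of the robot, y to its left, z up, the work surface at z = 0. Lengths are in m, angles in rad, forces in N, time in s.
With the tool pointing down it reaches from about 0.35 to 0.85 m from the base axis. Payload 8.1 kg.
Tool frame: the origin (TCP) lies between the finger pads; the fingertips stand 14 mm ahead of it and the grasp point (between the pads) lies 5 mm behind it; z points along the fingers, y is the line along which they close (so a half turn about z gives the same grasp; the last joint's range is limited). The gripper opens to 93 mm and grips with 3 to 60 N. Pads are 15 mm wide; open, the fingers measure 128 mm over their backs; the gripper's body (75 mm by 188 mm) begins 65 mm behind the grasp point.
Start: joints at [-1.309, 0.13, 1.488, -0, 1.523, -0.085], TCP at [0.204, -0.564, 0.233] pointing down, gripper open.
Joint ranges: [-2.96, 2.96], [-0.89, 2.26], [0.02, 2.5], [-1.34, 4.48], [0, 2.73], [-2.66, 2.66]. Speed limits (rad/s): [2.39, 2.39, 2.79, 3.14, 3.14, 3.14].

INTERFACE

Orientations are given as a rotation vector (axis times angle).
In Python, from plant import robot gives the robot as it stands.
- The arm moves only by the tool arm_command, never from a script. Its argument "targets" is a list of rows, each an object of numbers: "x", "y", "z": the shift along the world's x, y, z in units of 500 mm (1.0 is 500 mm); "rx", "ry", "rz": the turn, a rotation vector about the world's x, y, z in units of 2 rad (1.0 is 2 rad); "claw": the closure in counts, from 0 (fully open) to 255 (shut). In form: [{"x": .., "y": .., "z": .., "rx": .., "ry": .., "rz": .., "claw": ..}, ...]. A call has 1 to 10 rows; each row is the pose to reach, as a shift and turn from the pose commanded when the call began; what a row does not reach only later rows make up. A row lasts 1/12 s, in which the tool goes at most 41.7 mm and 7.16 degrees, less where a joint would pass 70% of its speed; a pose out of reach is approached as far as the arm can. A call with a number of a shift or a turn outside -1 to 1 is refused whole. A call with a gripper value outside its range is refused whole. The fingers move at their own pace and stop on an object; "squeeze" is the grip in N (left out, the last holds). Time passes only in rows, so rows that repeat a pose let the fingers close. It gives the time, the measured TCP pose, the force, the opening and the grip force at its end, in the units of the state.
- robot.read_state(): the state, without advancing time (a new reading comes with each control period).
- robot.read_camera(name): name is "scene" or "top" or "wrist"; returns (picture, depth): 480x640x3 uint8, red, green, blue; 480x640 float32, m along the optical axis (not along the pixel's ray), 0 where there is no reading.
- robot.get_calibration(name): a dict with "intrinsics" (3x3 intrinsics, pixels), "origin" and "orientation" of the camera in the world. Camera axes: x right, y up, looking along -z (the intrinsics and any distortion apply to the point x, -y, -z); pixel columns grow to the right and rows downward; lengths in m; the calibration is good to about 2 mm. A picture is of the moment at which its call begins: read the wrist's pose just before it. get_calibration takes no time and is no camera call; for the wrist camera it gives the pose at the moment of the call.
- robot.close_job(): hands the job in; it is judged then, once.
The state is a dict: "t": time; "q": joint angles; "dq": joint speeds; "joint_torque": joint torques, N m; "tool_pos": TCP position; "orientation": TCP orientation; "force": force on the tool from outside, world axes, zero at the start; "wrist_torque": the same for the moment, N m; "opening": finger opening in m; "gripper_force": force on a finger pad.
Only numpy, scipy, OpenCV 4.12 (cv2) and the standard library are available. Lean on these libraries where they do the work, as an engineer would, in place of code of your own. Each camera call takes 0.05 s, during which the arm holds its last target. There are 200 camera calls.

## Working session

There is one attempt and no reset: what is moved stays moved. The work goes in short steps, Python scripts to look and compute and a tool call to move; the robot and the scene stay as the last step left them, time stands still between calls to the robot, and variables do not carry over. Pictures are saved under pics/ and viewed, at most 10 in all, crops included, and the job is handed in when it is done.

Besides the shell and the picture viewer there is one more tool, called after ">>>" as a command line: name --argument value ..., lists and objects as JSON in quotes. arm_command: Moves the arm, as the interface text tells. Shifts and turns lie within -1 to 1; 1 stands for 500 mm of shift or 2 rad of turn. Its arguments: {"type":"object","properties":{"targets":{"type":"array","items":{"type":"object","properties":{"x":{"type":"number","minimum":-1,"maximum":1},"y":{"type":"number","minimum":-1,"maximum":1},"z":{"type":"number","minimum":-1,"maximum":1},"rx":{"type":"number","minimum":-1,"maximum":1},"ry":{"type":"number","minimum":-1,"maximum":1},"rz":{"type":"number","minimum":-1,"maximum":1},"claw":{"type":"number"}}}},"squeeze":{"type":"number"}},"required":["targets"]}

```bash
mkdir -p pics
cat > h.py <<'E'
import numpy as np, cv2
from plant import robot
def world(cal,u,v,d):
    K=np.array(cal["intrinsics"]); R=np.array(cal["orientation"])
    if R.shape!=(3,3): R=cv2.Rodrigues(R.astype(float))[0]
    p=np.array([(u-K[0,2])/K[0,0]*d,-(v-K[1,2])/K[1,1]*d,-d])
    return np.array(cal["origin"])+R@p
def onz(cal,u,v,z):
    o=world(cal,u,v,0); p=world(cal,u,v,1); return o+(p-o)*(z-o[2])/(p[2]-o[2])
def snap(name,f):
    cal=robot.get_calibration(name); im,d=robot.read_camera(name)
    cv2.imwrite(f"pics/{f}.png",im[:,:,::-1]); np.savez(f"pics/{f}.npz",im=im,d=d,**{k:np.array(v) for k,v in cal.items()})
    return cal,im,d
E
python3 - <<'E'
from h import *
for n in("scene","top"):
    c,i,d=snap(n,n); print(c)
s=robot.read_state(); print(s)
E
```

```text
{'intrinsics': array([[464.10356684,   0.        , 320.1711206 ],
       [  0.        , 464.10356684, 237.55499392],
       [  0.        ,   0.        ,   1.        ]]), 'origin': array([-0.26060336, -1.27592993,  0.55496925]), 'orientation': array([ 1.08009499, -0.33279401, -0.5493028 ])}
{'intrinsics': array([[525.69290452,   0.        , 320.4946305 ],
       [  0.        , 525.69290452, 238.17311589],
       [  0.        ,   0.        ,   1.        ]]), 'origin': array([ 0.45314364, -0.16924546,  1.3486985 ]), 'orientation': array([ 0.06452131, -0.03748749, -1.55535522])}
{'t': 0.1, 'q': array([-1.30935804e+00,  1.31080478e-01,  1.48916772e+00,  2.76226417e-05,
        1.52302454e+00, -8.53655037e-02]), 'dq': array([-0.00084803, -0.00148355, -0.00211696,  0.00019746, -0.00090588,
        0.00142125]), 'joint_torque': array([ 2.00392205e-03, -5.61344504e+01, -4.93093586e+01,  7.71846715e-02,
        2.91564589e-02, -2.92631489e-05]), 'tool_pos': array([ 0.20385704, -0.56377785,  0.23169689]), 'orientation': array([-3.09282933e+00, -5.41740989e-01,  1.88762222e-04]), 'force': array([ 0.10802196, -1.14859432, -0.29015577]), 'wrist_torque': array([-0.00109172, -0.02647165,  0.01606509]), 'gripper_force': 0.0, 'opening': 0.09298089878354915}
```

View pics/top.png

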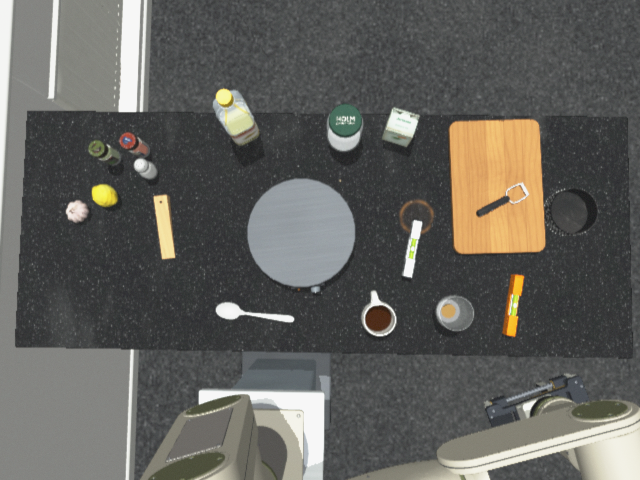

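View pics/scene.png

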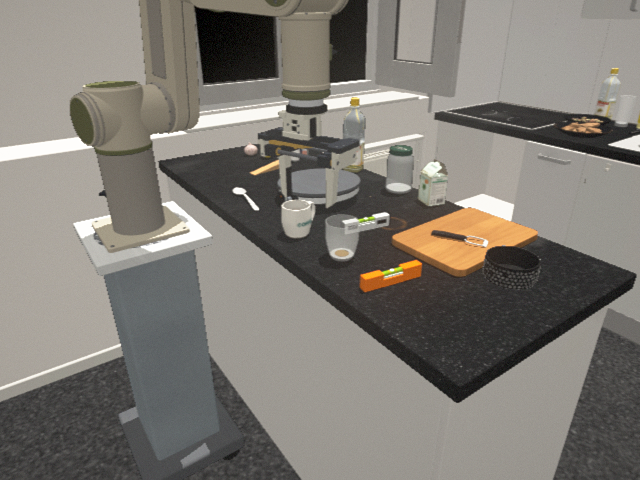

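Top view: the candidates for the level are the metal one at (412,249) and the orange decoy at (513,305). The wedge at (165,227) has its hole at the top end, about (160,202). The spoon is at (255,313). The plate centre is about (301,233) and the knob (316,289). I choose the metal level and check it in a crop.

Run:
```python
from h import *
im=cv2.imread("pics/top.png")
def crop(x,y,w,h,s): return cv2.resize(im[y:y+h,x:x+w],None,fx=s,fy=s,interpolation=cv2.INTER_CUBIC)
o=np.zeros((600,800,3),np.uint8)
def put(a,x,y): o[y:y+a.shape[0],x:x+a.shape[1]]=a
put(crop(240,170,125,130,4)[:520],0,0)    # griddle x4
put(crop(395,215,40,65,5)[:320],510,0)    # level x5
put(crop(145,190,40,75,4),510,295)[0:0] if False else put(crop(145,190,40,72,4),510,310)
cv2.imwrite("pics/crop1.png",o)
z=np.load("pics/top.npz"); cal={k:z[k] for k in("intrinsics","origin","orientation")}
d=z["d"]
for u,v in((301,233),(316,289),(412,249),(165,227),(160,205),(168,250),(146,169),(378,320)): print(u,v,world(cal,u,v,d[v,u]).round(4))
# plate fit: depth points in height 0.045..0.075
vv,uu=np.mgrid[170:300,235:370]; K=cal["intrinsics"]
P=np.array([world(cal,a,b,d[b,a]) for a,b in zip(uu.ravel(),vv.ravel())])
m=(P[:,2]>.046)&(P[:,2]<.08); Q=P[m]; 
A=np.c_[Q[:,:2],np.ones(len(Q))]; c=np.linalg.lstsq(A,Q[:,2],rcond=None)[0]
r=abs(Q[:,2]-A@c); Q=Q[r<.004];A=A[r<.004]; c=np.linalg.lstsq(A,Q[:,2],rcond=None)[0]
print("plane",c,"tilt deg",np.degrees(np.hypot(*c[:2])),"downhill yaw",np.degrees(np.arctan2(-c[1],-c[0])))
(e,ax,an)=cv2.fitEllipse(cv2.convexHull((Q[:,:2]*1000).astype(np.float32)));print(e,ax,len(Q))
print(cv2.minEnclosingCircle((Q[:,:2]*1000).astype(np.float32)))
```

```text
301 233 [ 0.5495 -0.0979  0.0539]
316 289 [ 0.412  -0.1369  0.0448]
412 249 [ 0.5151 -0.3757  0.0278]
165 227 [0.563  0.2533 0.0135]
160 205 [0.6178 0.2637 0.0271]
168 250 [ 0.5047  0.2481 -0.0013]
146 169 [0.7005 0.2856 0.0757]
378 320 [ 0.3367 -0.2924  0.0236]
plane [ 0.00391321 -0.03857147  0.05233465] tilt deg 2.2213267749653864 downhill yaw 95.79302782572931
(551.2044067382812, -97.06926727294922) (267.10931396484375, 268.1554870605469) 8043
((551.132568359375, -96.92095184326172), 134.5753936767578)
```

View pics/crop1.png

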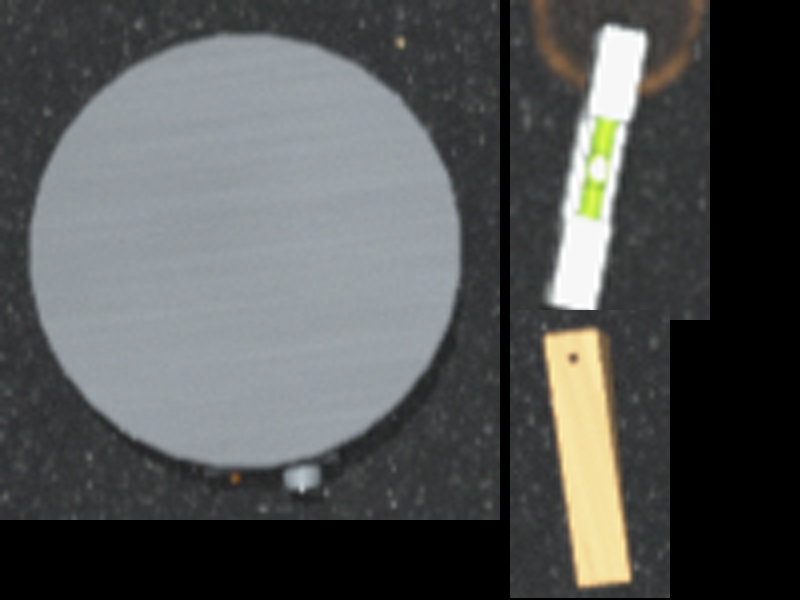

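The crop confirms the metal level, its vial running from about (417.6,221) to (407.6,276) px. The wedge's thick end (with the hole) is at (160.3,195.5) and its thin end at (168.5,258.3). The knob is at (315.5,289.5), with an orange lamp at (298.8,289.5).

Run:
```python
from h import *
z=np.load("pics/top.npz"); cal={k:z[k] for k in("intrinsics","origin","orientation")}; d=z["d"]
def seg(a,b,za,zb,n):
    p,q=onz(cal,*a,za),onz(cal,*b,zb); v=q-p; print(n,p.round(4),q.round(4),"mid",((p+q)/2).round(4),"len",np.hypot(*v[:2]).round(4),"yaw",np.degrees(np.arctan2(v[1],v[0])).round(1)); return p,q
seg((407.6,276),(417.6,221),.034,.034,"level")
p,q=seg((160.3,195.5),(168.5,258.3),.028,.0016,"wedge")
g=p+(q-p)*25/160; print("grip",g)
C=np.array([.551,-.097])
for n,u,v,zz in(("knob",315.5,289.5,.035),("lamp",298.8,289.5,.035)):
    w=onz(cal,u,v,zz); r=C-w[:2]; print(n,w,np.hypot(*r),np.degrees(np.arctan2(r[1],r[0])))
# brush line direction via structure tensor
im=cv2.cvtColor(z["im"],cv2.COLOR_RGB2GRAY).astype(float)
g=cv2.GaussianBlur(im,(0,0),1.0); gx=cv2.Sobel(g,-1,1,0); gy=cv2.Sobel(g,-1,0,1)
m=np.zeros(im.shape,np.uint8); cv2.circle(m,(301,233),46,1,-1); m=m>0
th=.5*np.arctan2(2*(gx*gy)[m].sum(),(gx*gx-gy*gy)[m].sum())  # gradient dir
dx,dy=-np.sin(th),np.cos(th)
a,b=onz(cal,301-30*dx,233-30*dy,.058),onz(cal,301+30*dx,233+30*dy,.058); v=b-a
print("brush yaw",np.degrees(np.arctan2(v[1],v[0])))
s=robot.read_state(); c=robot.get_calibration("wrist"); R=cv2.Rodrigues(s["orientation"])[0]
Rc=cv2.Rodrigues(np.array(c["orientation"],float))[0]
print("wrist cam in tool",R.T@(c["origin"]-s["tool_pos"]),"look",R.T@Rc@[0,0,-1],"up",R.T@Rc@[0,1,0],c["intrinsics"][0]); print("tool axes\n",R.round(3))
```

```text
level [ 0.4474 -0.3641  0.034 ] [ 0.5852 -0.3884  0.034 ] mid [ 0.5163 -0.3762  0.034 ] len 0.1399 yaw -10.0
wedge [0.642  0.2635 0.028 ] [0.4833 0.2452 0.0016] mid [0.5627 0.2543 0.0148] len 0.1598 yaw -173.4
grip [0.61722735 0.26064159 0.023875  ]
knob [ 0.41039369 -0.13545471  0.035     ] 0.1457700207434245 15.295898439010568
lamp [ 0.40973279 -0.09385609  0.035     ] 0.14130218574715817 -1.274911355671902
brush yaw 97.28362640291563
wrist cam in tool [ 7.48109373e-02 -1.50734699e-04 -1.51520628e-01] look [-2.69273826e-01  7.49891846e-04  9.63063365e-01] up [ 9.63063566e-01 -2.25027666e-04  2.69274057e-01] [338.95624612   0.         319.15722704]
tool axes
 [[ 0.94   0.34  -0.   ]
 [ 0.34  -0.94   0.002]
 [ 0.    -0.002 -1.   ]]
```

Heights and sizes agree: the level is 140 mm between its black ends, and the wedge is 160 mm long. Plate centre is (0.551,-0.097). The foot direction is yaw ~97° (brush lines 97.3°, depth tilt 95.8°, knob and lamp midpoint 97°). Moving above the level now.

>>> arm_command --targets '[{"x": 0.624,"y": 0.376,"z": -0.1,"rz": -0.262,"claw": 80},{"x": 0.624,"y": 0.376,"z": -0.1,"rz": -0.262,"claw": 80},{"x": 0.624,"y": 0.376,"z": -0.1,"rz": -0.262,"claw": 80},{"x": 0.624,"y": 0.376,"z": -0.1,"rz": -0.262,"claw": 80},{"x": 0.624,"y": 0.376,"z": -0.1,"rz": -0.262,"claw": 80},{"x": 0.624,"y": 0.376,"z": -0.1,"rz": -0.262,"claw": 80},{"x": 0.624,"y": 0.376,"z": -0.1,"rz": -0.262,"claw": 80},{"x": 0.624,"y": 0.376,"z": -0.1,"rz": -0.262,"claw": 80},{"x": 0.624,"y": 0.376,"z": -0.1,"rz": -0.262,"claw": 80},{"x": 0.624,"y": 0.376,"z": -0.1,"rz": -0.262,"claw": 80}]'

```text
schema error: expected keys x, y, z, rx, ry, rz, claw
```

Run:
```python
from h import *
s=robot.read_state(); print(s["t"],s["tool_pos"],s["q"],s["force"],s["opening"]); R=cv2.Rodrigues(s["orientation"])[0]; print(R.round(3))
snap("wrist","w1")
```

```text
0.1 [ 0.20385704 -0.56377785  0.23169689] [-1.30935804e+00  1.31080478e-01  1.48916772e+00  2.76226417e-05
  1.52302454e+00 -8.53655037e-02] [ 0.10802196 -1.14859432 -0.29015577] 0.09298089878354915
[[ 0.94   0.34  -0.   ]
 [ 0.34  -0.94   0.002]
 [ 0.    -0.002 -1.   ]]
```

View pics/w1.png

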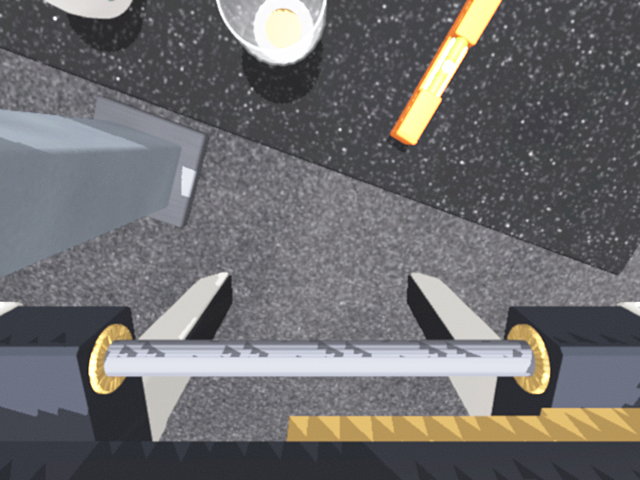

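The move was refused because every row needs all its keys. The picture only shows the orange decoy at about (440,70) and the fingers, as the arm has not moved.

>>> arm_command --targets '[{"x": 0.624,"y": 0.376,"z": -0.1,"rx": 0,"ry": 0,"rz": -0.262,"claw": 80},{"x": 0.624,"y": 0.376,"z": -0.1,"rx": 0,"ry": 0,"rz": -0.262,"claw": 80},{"x": 0.624,"y": 0.376,"z": -0.1,"rx": 0,"ry": 0,"rz": -0.262,"claw": 80},{"x": 0.624,"y": 0.376,"z": -0.1,"rx": 0,"ry": 0,"rz": -0.262,"claw": 80},{"x": 0.624,"y": 0.376,"z": -0.1,"rx": 0,"ry": 0,"rz": -0.262,"claw": 80},{"x": 0.624,"y": 0.376,"z": -0.1,"rx": 0,"ry": 0,"rz": -0.262,"claw": 80},{"x": 0.624,"y": 0.376,"z": -0.1,"rx": 0,"ry": 0,"rz": -0.262,"claw": 80},{"x": 0.624,"y": 0.376,"z": -0.1,"rx": 0,"ry": 0,"rz": -0.262,"claw": 80},{"x": 0.624,"y": 0.376,"z": -0.1,"rx": 0,"ry": 0,"rz": -0.262,"claw": 80},{"x": 0.624,"y": 0.376,"z": -0.1,"rx": 0,"ry": 0,"rz": -0.262,"claw": 80}]'

```text
t: 0.98
tool_pos: [0.5206, -0.3709, 0.1806]
orientation: [-3.127, 0.269, 0.0]
force: [0.4, -0.5, -0.5]
opening: 0.0638
gripper_force: 0.0
```

Run:
```python
from h import *
s=robot.read_state(); print(s["t"],s["tool_pos"],s["q"],s["force"],s["opening"]); R=cv2.Rodrigues(s["orientation"])[0]; print(R.round(3))
snap("wrist","w2")
```

```text
0.9833 [ 0.52060781 -0.37086354  0.18059427] [-0.70075253  0.2643165   1.43188269  0.00280599  1.44736508  1.04156787] [ 0.44116929 -0.53353592 -0.51776741] 0.06375615630663137
[[ 0.985 -0.171  0.   ]
 [-0.171 -0.985  0.003]
 [-0.    -0.003 -1.   ]]
```

View pics/w2.png

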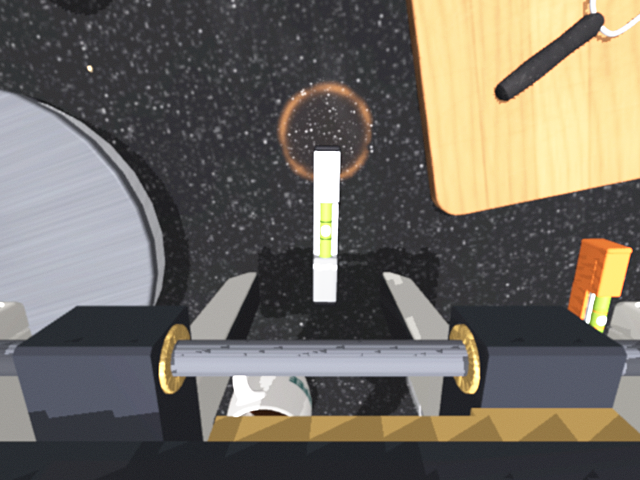

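The level is seen from (327,150) to (324,300), with the vial centre at (326,230). The mug is behind the fingers.

Run:
```python
from h import *
z=np.load("pics/w2.npz"); cal={k:z[k] for k in("intrinsics","origin","orientation")}
a=onz(cal,327,150,.034);b=onz(cal,324.5,301,.034);print(a,b,(a+b)/2,np.hypot(*(a-b)[:2]),np.degrees(np.arctan2(*(a-b)[1::-1])))
print(onz(cal,326,229.5,.018)); print(robot.read_state()["tool_pos"])
```

```text
[ 0.58679398 -0.3885979   0.034     ] [ 0.44802415 -0.36301278  0.034     ] [ 0.51740907 -0.37580534  0.034     ] 0.14110869474968904 -10.446361820864048
[ 0.51387512 -0.37577322  0.018     ]
[ 0.51857908 -0.37273436  0.18096533]
```

>>> arm_command --targets '[{"x": 0,"y": 0,"z": -0.2,"rx": 0,"ry": 0,"rz": 0,"claw": 80},{"x": 0,"y": 0,"z": -0.2,"rx": 0,"ry": 0,"rz": 0,"claw": 80},{"x": 0,"y": 0,"z": -0.27,"rx": 0,"ry": 0,"rz": 0,"claw": 80},{"x": 0,"y": 0,"z": -0.3,"rx": 0,"ry": 0,"rz": 0,"claw": 80},{"x": 0,"y": 0,"z": -0.32,"rx": 0,"ry": 0,"rz": 0,"claw": 80},{"x": 0,"y": 0,"z": -0.328,"rx": 0,"ry": 0,"rz": 0,"claw": 80},{"x": 0,"y": 0,"z": -0.328,"rx": 0,"ry": 0,"rz": 0,"claw": 150},{"x": 0,"y": 0,"z": -0.328,"rx": 0,"ry": 0,"rz": 0,"claw": 255},{"x": 0,"y": 0,"z": -0.328,"rx": 0,"ry": 0,"rz": 0,"claw": 255},{"x": 0,"y": 0,"z": -0.328,"rx": 0,"ry": 0,"rz": 0,"claw": 255}]' --squeeze 20

```text
t: 1.87
tool_pos: [0.5173, -0.3776, 0.0213]
orientation: [3.127, -0.278, 0.005]
force: [0.3, -0.2, 0.1]
opening: 0.0418
gripper_force: 0.0
```

>>> arm_command --targets '[{"x": 0,"y": 0,"z": 0,"rx": 0,"ry": 0,"rz": 0,"claw": 255},{"x": 0,"y": 0,"z": 0,"rx": 0,"ry": 0,"rz": 0,"claw": 255},{"x": 0,"y": 0,"z": 0,"rx": 0,"ry": 0,"rz": 0,"claw": 255}]'

```text
t: 2.12
tool_pos: [0.5163, -0.3764, 0.0192]
orientation: [3.129, -0.278, 0.001]
force: [-1.1, -0.2, 3.8]
opening: 0.0221
gripper_force: 12.6
```

>>> arm_command --targets '[{"x": 0,"y": 0,"z": 0.1,"rx": 0,"ry": 0,"rz": 0,"claw": 255},{"x": 0,"y": 0,"z": 0.2,"rx": 0,"ry": 0,"rz": 0,"claw": 255},{"x": 0,"y": 0.05,"z": 0.27,"rx": 0,"ry": 0,"rz": 0.06,"claw": 255},{"x": 0.01,"y": 0.1,"z": 0.3,"rx": 0,"ry": 0,"rz": 0.12,"claw": 255},{"x": 0.02,"y": 0.17,"z": 0.3,"rx": 0,"ry": 0,"rz": 0.18,"claw": 255},{"x": 0.03,"y": 0.24,"z": 0.3,"rx": 0,"ry": 0,"rz": 0.24,"claw": 255},{"x": 0.04,"y": 0.31,"z": 0.3,"rx": 0,"ry": 0,"rz": 0.3,"claw": 255},{"x": 0.05,"y": 0.38,"z": 0.3,"rx": 0,"ry": 0,"rz": 0.36,"claw": 255},{"x": 0.06,"y": 0.45,"z": 0.3,"rx": 0,"ry": 0,"rz": 0.42,"claw": 255},{"x": 0.07,"y": 0.5,"z": 0.3,"rx": 0,"ry": 0,"rz": 0.48,"claw": 255}]'

```text
t: 2.95
tool_pos: [0.5506, -0.1233, 0.1684]
orientation: [-2.899, -1.208, 0.0]
force: [0.5, 0.1, -1.6]
opening: 0.0215
gripper_force: 20.0
```

>>> arm_command --targets '[{"x": 0,"y": 0.04,"z": 0,"rx": 0,"ry": 0,"rz": 0.06,"claw": 255},{"x": 0,"y": 0.058,"z": 0,"rx": 0,"ry": 0,"rz": 0.12,"claw": 255},{"x": 0,"y": 0.058,"z": 0,"rx": 0,"ry": 0,"rz": 0.18,"claw": 255},{"x": 0,"y": 0.058,"z": 0,"rx": 0,"ry": 0,"rz": 0.24,"claw": 255},{"x": 0,"y": 0.058,"z": 0,"rx": 0,"ry": 0,"rz": 0.3,"claw": 255},{"x": 0,"y": 0.058,"z": -0.04,"rx": 0,"ry": 0,"rz": 0.36,"claw": 255},{"x": 0,"y": 0.058,"z": -0.08,"rx": 0,"ry": 0,"rz": 0.42,"claw": 255},{"x": 0,"y": 0.058,"z": -0.1,"rx": 0,"ry": 0,"rz": 0.456,"claw": 255},{"x": 0,"y": 0.058,"z": -0.1,"rx": 0,"ry": 0,"rz": 0.456,"claw": 255},{"x": 0,"y": 0.058,"z": -0.1,"rx": 0,"ry": 0,"rz": 0.456,"claw": 255}]'

```text
t: 3.78
tool_pos: [0.5502, -0.0971, 0.1179]
orientation: [-2.081, -2.351, 0.001]
force: [0.8, 0.8, -1.0]
opening: 0.0218
gripper_force: 20.0
```

Run:
```python
from h import *
s=robot.read_state(); print(s["t"],s["tool_pos"],s["q"],s["force"],s["opening"]); R=cv2.Rodrigues(s["orientation"])[0]; print(R.round(4),np.degrees(np.arctan2(R[1,0],R[0,0])))
snap("wrist","w3"); snap("top","t3")
```

```text
3.7833 [ 0.5501804  -0.09706363  0.11790495] [-2.66377833e-01  1.05555957e-01  1.72907099e+00 -3.26613281e-05
  1.30902590e+00 -3.87809993e-01] [ 0.79946487  0.79672737 -1.04242957] 0.021847278405496405
[[-1.211e-01  9.926e-01 -2.000e-03]
 [ 9.926e-01  1.211e-01  5.000e-04]
 [ 7.000e-04 -1.900e-03 -1.000e+00]] 96.9579951926598
```

View pics/w3.png

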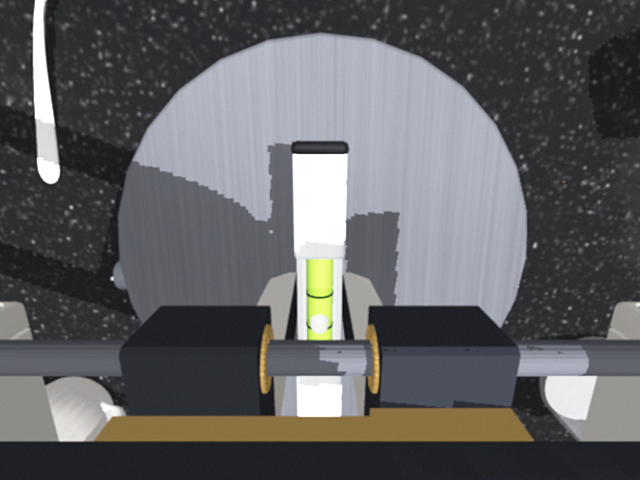

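The brush lines run parallel to the level and the plate is centred on it, at column ~322. Tilting to match the slope and lowering.

>>> arm_command --targets '[{"x": 0.001,"y": 0,"z": -0.03,"rx": -0.019,"ry": -0.002,"rz": 0,"claw": 255},{"x": 0.001,"y": 0,"z": -0.055,"rx": -0.019,"ry": -0.002,"rz": 0,"claw": 255},{"x": 0.001,"y": 0,"z": -0.065,"rx": -0.019,"ry": -0.002,"rz": 0,"claw": 255},{"x": 0.001,"y": 0,"z": -0.07,"rx": -0.019,"ry": -0.002,"rz": 0,"claw": 255},{"x": 0.001,"y": 0,"z": -0.073,"rx": -0.019,"ry": -0.002,"rz": 0,"claw": 255},{"x": 0.001,"y": 0,"z": -0.076,"rx": -0.019,"ry": -0.002,"rz": 0,"claw": 255},{"x": 0.001,"y": 0,"z": -0.076,"rx": -0.019,"ry": -0.002,"rz": 0,"claw": 255}]'

```text
t: 4.47
tool_pos: [0.5516, -0.0975, 0.0809]
orientation: [2.061, 2.333, -0.04]
force: [-0.8, 0.4, -1.7]
opening: 0.0216
gripper_force: 20.0
```

>>> arm_command --targets '[{"x": 0,"y": 0,"z": -0.002,"rx": 0,"ry": 0,"rz": 0,"claw": 255},{"x": 0,"y": 0,"z": -0.003,"rx": 0,"ry": 0,"rz": 0,"claw": 255},{"x": 0,"y": 0,"z": -0.003,"rx": 0,"ry": 0,"rz": 0,"claw": 255}]'

```text
t: 4.72
tool_pos: [0.5516, -0.0974, 0.0793]
orientation: [2.061, 2.333, -0.04]
force: [0.1, -0.3, -1.8]
opening: 0.022
gripper_force: 20.0
```

>>> arm_command --targets '[{"x": 0,"y": 0,"z": -0.002,"rx": 0,"ry": 0,"rz": 0,"claw": 255},{"x": 0,"y": 0,"z": -0.003,"rx": 0,"ry": 0,"rz": 0,"claw": 255},{"x": 0,"y": 0,"z": -0.003,"rx": 0,"ry": 0,"rz": 0,"claw": 255}]'

```text
t: 4.97
tool_pos: [0.5517, -0.0974, 0.0788]
orientation: [2.06, 2.333, -0.04]
force: [-5.0, 0.5, 7.2]
opening: 0.0217
gripper_force: 20.0
```

>>> arm_command --targets '[{"x": 0,"y": 0,"z": 0.001,"rx": 0,"ry": 0,"rz": 0,"claw": 180},{"x": 0,"y": 0,"z": 0.001,"rx": 0,"ry": 0,"rz": 0,"claw": 150},{"x": 0,"y": 0,"z": 0.001,"rx": 0,"ry": 0,"rz": 0,"claw": 120},{"x": 0,"y": 0,"z": 0.001,"rx": 0,"ry": 0,"rz": 0,"claw": 120},{"x": 0,"y": 0,"z": 0.001,"rx": 0,"ry": 0,"rz": 0,"claw": 120},{"x": 0,"y": 0,"z": 0.03,"rx": 0,"ry": 0,"rz": 0,"claw": 120},{"x": 0,"y": 0,"z": 0.09,"rx": 0,"ry": 0,"rz": 0,"claw": 120},{"x": 0,"y": 0,"z": 0.16,"rx": 0.019,"ry": 0.002,"rz": 0,"claw": 120},{"x": 0,"y": 0,"z": 0.22,"rx": 0.019,"ry": 0.002,"rz": 0,"claw": 120}]'

```text
t: 5.72
tool_pos: [0.5512, -0.0974, 0.1891]
orientation: [-2.078, -2.354, -0.002]
force: [1.3, -0.2, 0.8]
opening: 0.0492
gripper_force: 0.0
```

>>> arm_command --targets '[{"x": 0,"y": 0.07,"z": 0,"rx": 0,"ry": 0,"rz": -0.06,"claw": 80},{"x": 0,"y": 0.14,"z": 0,"rx": 0,"ry": 0,"rz": -0.12,"claw": 80},{"x": 0,"y": 0.21,"z": 0,"rx": 0,"ry": 0,"rz": -0.18,"claw": 80},{"x": 0,"y": 0.28,"z": 0,"rx": 0,"ry": 0,"rz": -0.24,"claw": 80},{"x": 0,"y": 0.35,"z": 0,"rx": 0,"ry": 0,"rz": -0.3,"claw": 80},{"x": 0,"y": 0.42,"z": 0,"rx": 0,"ry": 0,"rz": -0.36,"claw": 80},{"x": 0.02,"y": 0.49,"z": 0,"rx": 0,"ry": 0,"rz": -0.42,"claw": 80},{"x": 0.04,"y": 0.56,"z": 0,"rx": 0,"ry": 0,"rz": -0.48,"claw": 80},{"x": 0.06,"y": 0.62,"z": 0,"rx": 0,"ry": 0,"rz": -0.54,"claw": 80},{"x": 0.08,"y": 0.68,"z": 0,"rx": 0,"ry": 0,"rz": -0.6,"claw": 80}]'

```text
t: 6.55
tool_pos: [0.5915, 0.2447, 0.1875]
orientation: [3.048, 0.761, 0.0]
force: [0.7, 0.3, 0.9]
opening: 0.0638
gripper_force: 0.0
```

>>> arm_command --targets '[{"x": 0.01,"y": 0.036,"z": 0,"rx": 0,"ry": 0,"rz": -0.06,"claw": 80},{"x": 0.02,"y": 0.036,"z": 0,"rx": 0,"ry": 0,"rz": -0.12,"claw": 80},{"x": 0.03,"y": 0.036,"z": 0,"rx": 0,"ry": 0,"rz": -0.189,"claw": 80},{"x": 0.03,"y": 0.036,"z": 0,"rx": 0,"ry": 0,"rz": -0.189,"claw": 80},{"x": 0.03,"y": 0.036,"z": 0,"rx": 0,"ry": 0,"rz": -0.189,"claw": 80}]'

```text
t: 6.97
tool_pos: [0.6063, 0.2607, 0.1872]
orientation: [3.136, 0.188, -0.001]
force: [-0.4, -0.6, 0.1]
opening: 0.0639
gripper_force: 0.0
```

```bash
cat >> h.py <<'E'
def st():
    s=robot.read_state(); R=cv2.Rodrigues(s["orientation"])[0]
    print("t",round(s["t"],2),"pos",s["tool_pos"].round(4),"yaw",np.degrees(np.arctan2(R[1,0],R[0,0])).round(2),"zax",R[:,2].round(3),"F",s["force"].round(1),"op",round(s["opening"],4),"q6",s["q"][5].round(2)); return s
E
python3 - <<'E'
from h import *
st(); c,w,_=snap("wrist","w4"); c,t,_=snap("top","t4")
o=np.zeros((480,800,3),np.uint8); o[:,:400]=w[:,120:520,::-1]
a=cv2.resize(t[175:295,240:340,::-1],None,fx=4,fy=4,interpolation=cv2.INTER_CUBIC); o[:,400:]=a
cv2.imwrite("pics/c4.png",o)
E
```

```text
t 6.97 pos [0.6063 0.2607 0.1872] yaw 6.84 zax [-0.001 -0.    -1.   ] F [-0.4 -0.6  0.1] op 0.0639 q6 1.78
```

View pics/c4.png

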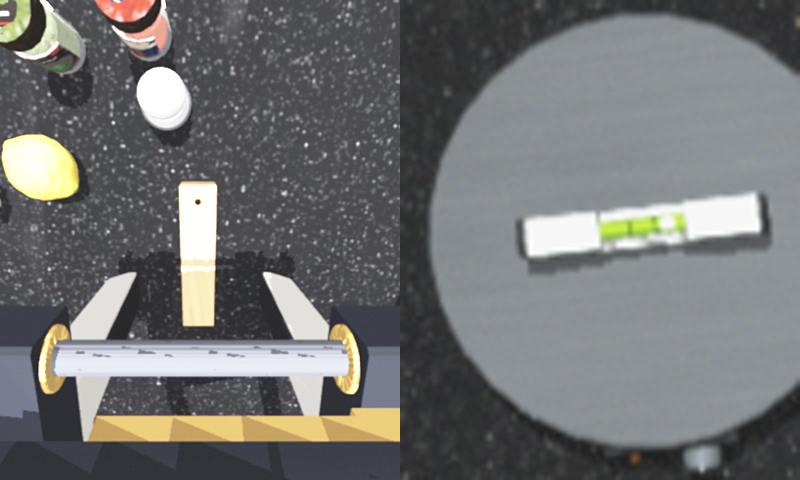

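The level stands free in the middle of the plate, with its bubble at the right-hand (high) end. In the wrist view the wedge's thick end is at (318,182) in full-frame pixels, aligned with the fingers.

Run:
```python
from h import *
z=np.load("pics/w4.npz"); cal={k:z[k] for k in("intrinsics","origin","orientation")}
a=onz(cal,318.3,182.5,.028);b=onz(cal,318.5,325,.0016);print(a,b,np.hypot(*(a-b)[:2]),np.degrees(np.arctan2(*(b-a)[1::-1])), a+(b-a)*25/160)
st()
```

```text
[0.64520432 0.26609883 0.028     ] [0.48555103 0.24681316 0.0016    ] 0.16081389327634873 -173.11220511658263 [0.62025849 0.26308544 0.023875  ]
t 7.07 pos [0.6062 0.2605 0.1875] yaw 6.89 zax [-0. -0. -1.] F [-0.2  0.1 -0.5] op 0.0638 q6 1.78
```

>>> arm_command --targets '[{"x": 0.025,"y": 0.003,"z": -0.08,"rx": 0,"ry": 0,"rz": 0,"claw": 80},{"x": 0.025,"y": 0.003,"z": -0.16,"rx": 0,"ry": 0,"rz": 0,"claw": 80},{"x": 0.025,"y": 0.003,"z": -0.23,"rx": 0,"ry": 0,"rz": 0,"claw": 80},{"x": 0.025,"y": 0.003,"z": -0.29,"rx": 0,"ry": 0,"rz": 0,"claw": 80},{"x": 0.025,"y": 0.003,"z": -0.32,"rx": 0,"ry": 0,"rz": 0,"claw": 80},{"x": 0.025,"y": 0.003,"z": -0.338,"rx": 0,"ry": 0,"rz": 0,"claw": 80},{"x": 0.025,"y": 0.003,"z": -0.341,"rx": 0,"ry": 0,"rz": 0,"claw": 80},{"x": 0.025,"y": 0.003,"z": -0.341,"rx": 0,"ry": 0,"rz": 0,"claw": 130},{"x": 0.025,"y": 0.003,"z": -0.341,"rx": 0,"ry": 0,"rz": 0,"claw": 255},{"x": 0.025,"y": 0.003,"z": -0.341,"rx": 0,"ry": 0,"rz": 0,"claw": 255}]' --squeeze 25

```text
t: 7.9
tool_pos: [0.6209, 0.2629, 0.02]
orientation: [-3.135, -0.184, -0.007]
force: [0.3, -0.2, 0.2]
opening: 0.0485
gripper_force: 0.0
```

>>> arm_command --targets '[{"x": 0,"y": 0,"z": 0,"rx": 0,"ry": 0,"rz": 0,"claw": 255},{"x": 0,"y": 0,"z": 0,"rx": 0,"ry": 0,"rz": 0,"claw": 255},{"x": 0,"y": 0,"z": 0,"rx": 0,"ry": 0,"rz": 0,"claw": 255}]'

```text
t: 8.15
tool_pos: [0.6198, 0.2626, 0.0185]
orientation: [-3.136, -0.183, -0.003]
force: [-0.3, -0.4, 4.7]
opening: 0.034
gripper_force: 25.0
```

Run:
```python
from h import *
st()
```

```text
t 8.15 pos [0.6198 0.2626 0.0185] yaw 6.7 zax [ 0.002  0.001 -1.   ] F [-0.3 -0.4  4.7] op 0.034 q6 1.78
```

>>> arm_command --targets '[{"x": 0,"y": 0,"z": 0.06,"rx": 0,"ry": 0,"rz": 0,"claw": 255},{"x": 0,"y": 0,"z": 0.14,"rx": 0,"ry": 0,"rz": 0.04,"claw": 255},{"x": -0.03,"y": 0,"z": 0.18,"rx": 0,"ry": 0,"rz": 0.1,"claw": 255},{"x": -0.06,"y": -0.01,"z": 0.18,"rx": 0,"ry": 0,"rz": 0.16,"claw": 255},{"x": -0.09,"y": -0.03,"z": 0.18,"rx": 0,"ry": 0,"rz": 0.22,"claw": 255},{"x": -0.12,"y": -0.05,"z": 0.18,"rx": 0,"ry": 0,"rz": 0.28,"claw": 255},{"x": -0.15,"y": -0.07,"z": 0.18,"rx": 0,"ry": 0,"rz": 0.34,"claw": 255},{"x": -0.18,"y": -0.09,"z": 0.18,"rx": 0,"ry": 0,"rz": 0.4,"claw": 255},{"x": -0.2,"y": -0.11,"z": 0.18,"rx": 0,"ry": 0,"rz": 0.46,"claw": 255},{"x": -0.21,"y": -0.124,"z": 0.18,"rx": 0,"ry": 0,"rz": 0.52,"claw": 255}]'

```text
t: 8.98
tool_pos: [0.5125, 0.1995, 0.1069]
orientation: [-2.625, -1.726, 0.001]
force: [0.2, 0.2, -1.1]
opening: 0.0338
gripper_force: 25.0
```

>>> arm_command --targets '[{"x": 0,"y": -0.01,"z": 0,"rx": 0,"ry": 0,"rz": 0.06,"claw": 255},{"x": 0,"y": -0.01,"z": 0,"rx": 0,"ry": 0,"rz": 0.12,"claw": 255},{"x": 0,"y": -0.01,"z": 0,"rx": 0,"ry": 0,"rz": 0.18,"claw": 255},{"x": 0,"y": -0.01,"z": 0,"rx": 0,"ry": 0,"rz": 0.24,"claw": 255},{"x": 0,"y": -0.01,"z": 0,"rx": 0,"ry": 0,"rz": 0.267,"claw": 255},{"x": 0,"y": -0.01,"z": -0.06,"rx": 0,"ry": 0,"rz": 0.267,"claw": 255},{"x": 0,"y": -0.01,"z": -0.12,"rx": 0,"ry": 0,"rz": 0.267,"claw": 255},{"x": 0,"y": -0.01,"z": -0.15,"rx": 0,"ry": 0,"rz": 0.267,"claw": 255},{"x": 0,"y": -0.01,"z": -0.15,"rx": 0,"ry": 0,"rz": 0.267,"claw": 255}]'

```text
t: 9.73
tool_pos: [0.5103, 0.1942, 0.0277]
orientation: [-2.081, -2.348, 0.01]
force: [-1.7, 0.3, -0.7]
opening: 0.0339
gripper_force: 25.0
```

Run:
```python
from h import *
st(); c,w,_=snap("wrist","w5"); c,t,_=snap("top","t5")
a=cv2.resize(t[165:305,150:350,::-1],None,fx=4,fy=4,interpolation=cv2.INTER_CUBIC)
cv2.imwrite("pics/c5.png",a)
```

```text
t 9.73 pos [0.5103 0.1942 0.0277] yaw 96.88 zax [-0.007 -0.002 -1.   ] F [-1.7  0.3 -0.7] op 0.0339 q6 0.15
```

View pics/c5.png

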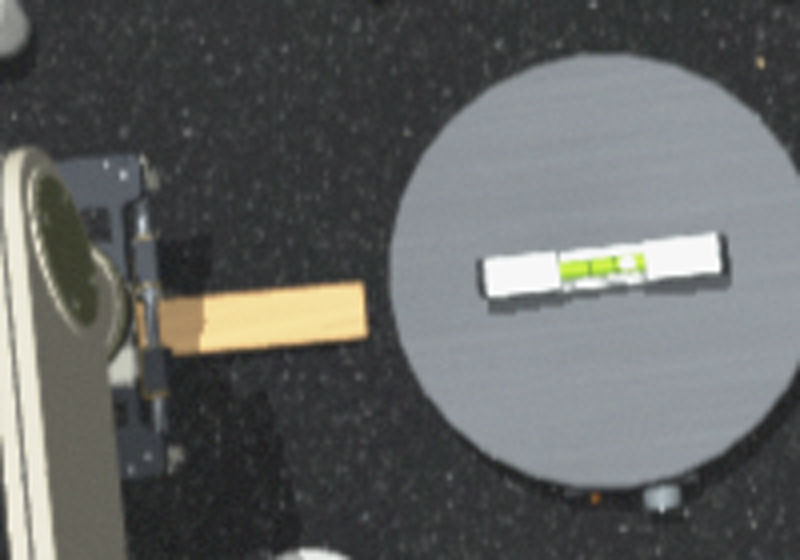

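View pics/w5.png

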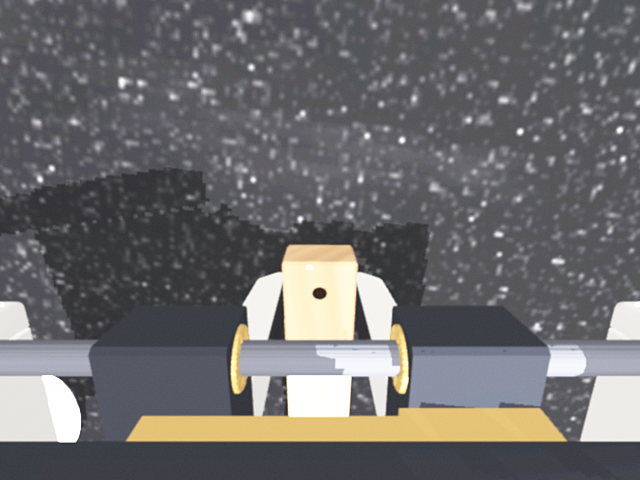

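The wedge points at the griddle. Its tip midpoint in the top view is at crop (365,311), i.e. px (241.2,242.8). The level and its bubble are in the clear view of the top camera.

>>> arm_command --targets '[{"x": 0,"y": 0,"z": 0,"rx": 0,"ry": 0,"rz": 0,"claw": 255},{"x": 0,"y": 0,"z": 0,"rx": 0,"ry": 0,"rz": 0,"claw": 255},{"x": 0,"y": 0,"z": 0,"rx": 0,"ry": 0,"rz": 0,"claw": 255}]'

```text
t: 10.08
tool_pos: [0.5153, 0.1956, 0.0339]
orientation: [2.083, 2.35, 0.004]
force: [0.3, -0.5, -0.4]
opening: 0.0336
gripper_force: 25.0
```

```bash
cat >> h.py <<'E'
C=np.array([.551,-.097]); Y=np.radians(97); f=np.array([np.cos(Y),np.sin(Y)]); e=np.array([np.sin(Y),-np.cos(Y)])
def rel(p): r=np.array(p[:2])-C; return "along f %.4f across %.4f"%(r@f,r@e)
E
python3 - <<'E'
from h import *
s=st(); print(rel(s["tool_pos"]))
cal=robot.get_calibration("top"); p=onz(cal,241.2,242.8,.012); print("tip",p,rel(p))
a=onz(cal,150+483/4,165+277/4,.085);b=onz(cal,150+722/4,165+254/4,.09); print("level",a,b,rel((a+b)/2),np.degrees(np.arctan2(*(a-b)[1::-1])))
E
```

```text
t 10.08 pos [0.5153 0.1956 0.0339] yaw 96.88 zax [ 0.003  0.001 -1.   ] F [ 0.3 -0.5 -0.4] op 0.0336 q6 0.15
along f 0.2948 across 0.0002
tip [0.52536102 0.05679128 0.012     ] along f 0.1558 across -0.0067
level [ 0.54311662 -0.02655952  0.085     ] [ 0.55863605 -0.17057488  0.09      ] along f -0.0015 across -0.0003 96.15059307794819
```

>>> arm_command --targets '[{"x": 0,"y": 0,"z": -0.015,"rx": 0,"ry": 0,"rz": 0,"claw": 255},{"x": 0,"y": 0,"z": -0.025,"rx": 0,"ry": 0,"rz": 0,"claw": 255},{"x": 0,"y": 0,"z": -0.03,"rx": 0,"ry": 0,"rz": 0,"claw": 255},{"x": 0,"y": 0,"z": -0.031,"rx": 0,"ry": 0,"rz": 0,"claw": 255},{"x": 0.003,"y": -0.025,"z": -0.031,"rx": 0,"ry": 0,"rz": 0,"claw": 255},{"x": 0.006,"y": -0.05,"z": -0.031,"rx": 0,"ry": 0,"rz": 0,"claw": 255},{"x": 0.009,"y": -0.07,"z": -0.031,"rx": 0,"ry": 0,"rz": 0,"claw": 255},{"x": 0.01,"y": -0.08,"z": -0.031,"rx": 0,"ry": 0,"rz": 0,"claw": 255},{"x": 0.011,"y": -0.089,"z": -0.031,"rx": 0,"ry": 0,"rz": 0,"claw": 255},{"x": 0.011,"y": -0.089,"z": -0.031,"rx": 0,"ry": 0,"rz": 0,"claw": 255}]'

```text
t: 10.92
tool_pos: [0.5211, 0.1507, 0.018]
orientation: [2.084, 2.349, 0.004]
force: [0.4, -0.4, 9.0]
opening: 0.0338
gripper_force: 25.0
```

```bash
cat >> h.py <<'E'
def bubble(n=5,ret=False):
    """bubble offset (mm, + towards foot) and plate slope from the top camera"""
    cal=robot.get_calibration("top"); ims=[];ds=[]
    for _ in range(n): i,d=robot.read_camera("top"); ims.append(i.astype(float)); ds.append(d)
    im=np.mean(ims,0); d=np.median(ds,0); np.savez("pics/last.npz",im=im,d=d)
    # intensity profile along the vial: sample in world at vial height
    o=world(cal,0,0,0); R=cv2.Rodrigues(np.array(cal["orientation"],float))[0]; K=cal["intrinsics"]
    def pix(p): q=R.T@(p-o); return K[0,2]+K[0,0]*q[0]/-q[2], K[1,2]-K[1,1]*q[1]/-q[2]
    S=np.arange(-.034,.0345,.0005); W=np.arange(-.003,.0031,.001)
    uv=np.array([[pix(np.r_[C+f*(s-.0015)+e*w,.077]) for s in S] for w in W],np.float32)
    pr=cv2.remap(im.astype(np.float32),uv[...,0],uv[...,1],cv2.INTER_LINEAR).mean(0)
    vv,uu=np.mgrid[180:288,250:352]; x=(uu-K[0,2])/K[0,0]; y=-(vv-K[1,2])/K[1,1]; dd=d[180:288,250:352]
    P=o+np.stack([x*dd,y*dd,-dd],-1).reshape(-1,3)@R.T; r=P[:,:2]-C
    m=(np.hypot(*r.T)<.125)&((abs(r@e)>.025)|(abs(r@f)>.09))&(P[:,2]>.04)&(P[:,2]<.075)
    A=np.c_[r@f,r@e,np.ones(len(r))][m]; c=np.linalg.lstsq(A,P[m,2],rcond=None)[0]
    k=abs(P[m,2]-A@c)<.004; c=np.linalg.lstsq(A[k],P[m,2][k],rcond=None)[0]
    hi=im[170:300,240:360]
    print("slope f,e (mrad)",(c[:2]*1e3).round(1),"z0",c[2].round(4)); return S*1e3,pr
E
python3 - <<'E'
from h import *
s=st(); print(rel(s["tool_pos"]))
S,p=bubble(5)
for a,b in list(zip(S,p))[::4]: print(a.round(1),b.round().astype(int))
E
```

```text
t 10.92 pos [0.5211 0.1507 0.018 ] yaw 96.84 zax [ 0.003  0.001 -1.   ] F [ 0.4 -0.4  9. ] op 0.0338 q6 0.07
along f 0.2495 across 0.0005
slope f,e (mrad) [-38.6  -0.3] z0 0.0582
-34.0 [247 247 247]
-32.0 [247 247 247]
-30.0 [247 247 247]
-28.0 [247 247 247]
-26.0 [233 240 216]
-24.0 [210 231 151]
-22.0 [194 227  98]
-20.0 [203 232 119]
-18.0 [226 238 189]
-16.0 [233 239 216]
-14.0 [235 240 224]
-12.0 [234 239 221]
-10.0 [219 233 187]
-8.0 [186 215 115]
-6.0 [173 209  95]
-4.0 [187 222  93]
-2.0 [194 229  90]
0.0 [191 226  81]
2.0 [190 226  80]
4.0 [191 227  82]
6.0 [187 225  82]
8.0 [168 205  81]
10.0 [165 202  82]
12.0 [189 226  84]
14.0 [192 228  82]
16.0 [191 228  81]
18.0 [191 227  81]
20.0 [190 227  80]
22.0 [190 226  79]
24.0 [190 226  82]
26.0 [196 228 112]
28.0 [225 238 199]
30.0 [244 246 241]
32.0 [247 247 247]
34.0 [247 247 247]
```

The lines show at −7 and +9.3 mm in my profile, so their centre is at +1.1. The bubble is at −14, an offset of −15 mm (−38 mrad), which agrees with the depth slope. Sliding in gently.

>>> arm_command --targets '[{"x": 0,"y": 0,"z": 0.001,"rx": 0,"ry": 0,"rz": 0,"claw": 255},{"x": 0.001,"y": -0.005,"z": 0.001,"rx": 0,"ry": 0,"rz": 0,"claw": 255},{"x": 0.001,"y": -0.01,"z": 0.001,"rx": 0,"ry": 0,"rz": 0,"claw": 255},{"x": 0.002,"y": -0.015,"z": 0.001,"rx": 0,"ry": 0,"rz": 0,"claw": 255},{"x": 0.002,"y": -0.02,"z": 0.001,"rx": 0,"ry": 0,"rz": 0,"claw": 255},{"x": 0.003,"y": -0.025,"z": 0.001,"rx": 0,"ry": 0,"rz": 0,"claw": 255},{"x": 0.003,"y": -0.03,"z": 0.001,"rx": 0,"ry": 0,"rz": 0,"claw": 255},{"x": 0.004,"y": -0.035,"z": 0.001,"rx": 0,"ry": 0,"rz": 0,"claw": 255},{"x": 0.005,"y": -0.04,"z": 0.001,"rx": 0,"ry": 0,"rz": 0,"claw": 255},{"x": 0.005,"y": -0.04,"z": 0.001,"rx": 0,"ry": 0,"rz": 0,"claw": 255}]'

```text
t: 12.0
tool_pos: [0.5229, 0.1312, 0.018]
orientation: [2.084, 2.35, 0.003]
force: [0.6, 1.8, 8.1]
opening: 0.0338
gripper_force: 25.0
```

```bash
cat >> h.py <<'E'
def meas(n=4):
    s=st(); print(rel(s["tool_pos"])); S,p=bubble(n); b=p[:,2]; k=(abs(S)<23.5); r=p[:,0]
    w=np.clip(b[k]-110,0,None); cb=(w*S[k]).sum()/max(w.sum(),1e-9)
    print("bubble at",cb.round(2),"offset",(cb-1.1).round(2),"mm ->",((cb-1.1)/.4).round(1),"mrad")
E
python3 - <<'E'
from h import *
meas()
E
```

```text
t 12.0 pos [0.5229 0.1312 0.018 ] yaw 96.87 zax [ 0.002  0.001 -1.   ] F [0.6 1.8 8.1] op 0.0338 q6 0.03
along f 0.2299 across -0.0001
slope f,e (mrad) [-38.4  -0.2] z0 0.0583
bubble at -14.12 offset -15.22 mm -> -38.1 mrad
```

>>> arm_command --targets '[{"x": 0.001,"y": -0.005,"z": 0.001,"rx": 0,"ry": 0,"rz": 0,"claw": 255},{"x": 0.001,"y": -0.01,"z": 0.001,"rx": 0,"ry": 0,"rz": 0,"claw": 255},{"x": 0.002,"y": -0.015,"z": 0.001,"rx": 0,"ry": 0,"rz": 0,"claw": 255},{"x": 0.002,"y": -0.02,"z": 0.001,"rx": 0,"ry": 0,"rz": 0,"claw": 255},{"x": 0.003,"y": -0.025,"z": 0.001,"rx": 0,"ry": 0,"rz": 0,"claw": 255},{"x": 0.003,"y": -0.03,"z": 0.001,"rx": 0,"ry": 0,"rz": 0,"claw": 255},{"x": 0.004,"y": -0.035,"z": 0.001,"rx": 0,"ry": 0,"rz": 0,"claw": 255},{"x": 0.005,"y": -0.04,"z": 0.001,"rx": 0,"ry": 0,"rz": 0,"claw": 255},{"x": 0.005,"y": -0.04,"z": 0.001,"rx": 0,"ry": 0,"rz": 0,"claw": 255}]'

```text
t: 12.95
tool_pos: [0.5246, 0.1118, 0.018]
orientation: [-2.083, -2.35, -0.003]
force: [-0.6, 7.1, 6.8]
opening: 0.0335
gripper_force: 25.0
```

Run:
```python
from h import *
meas()
```

```text
t 12.95 pos [0.5246 0.1118 0.018 ] yaw 96.88 zax [ 0.     0.002 -1.   ] F [-0.6  7.1  6.8] op 0.0335 q6 -0.01
along f 0.2105 across -0.0007
slope f,e (mrad) [-24.2   0.4] z0 0.059
bubble at -12.05 offset -13.15 mm -> -32.9 mrad
```

The griddle is lifting, with about 7 N of push.

>>> arm_command --targets '[{"x": 0,"y": -0.004,"z": 0.001,"rx": 0,"ry": 0,"rz": 0,"claw": 255},{"x": 0.001,"y": -0.008,"z": 0.001,"rx": 0,"ry": 0,"rz": 0,"claw": 255},{"x": 0.001,"y": -0.012,"z": 0.001,"rx": 0,"ry": 0,"rz": 0,"claw": 255},{"x": 0.002,"y": -0.016,"z": 0.001,"rx": 0,"ry": 0,"rz": 0,"claw": 255},{"x": 0.002,"y": -0.02,"z": 0.001,"rx": 0,"ry": 0,"rz": 0,"claw": 255},{"x": 0.003,"y": -0.024,"z": 0.001,"rx": 0,"ry": 0,"rz": 0,"claw": 255},{"x": 0.003,"y": -0.028,"z": 0.001,"rx": 0,"ry": 0,"rz": 0,"claw": 255},{"x": 0.004,"y": -0.032,"z": 0.001,"rx": 0,"ry": 0,"rz": 0,"claw": 255},{"x": 0.004,"y": -0.036,"z": 0.001,"rx": 0,"ry": 0,"rz": 0,"claw": 255}]'

```text
t: 13.9
tool_pos: [0.5262, 0.0942, 0.018]
orientation: [-2.083, -2.349, -0.003]
force: [-1.0, 10.7, 4.0]
opening: 0.0335
gripper_force: 25.0
```

>>> arm_command --targets '[{"x": 0,"y": 0,"z": 0,"rx": 0,"ry": 0,"rz": 0,"claw": 255},{"x": 0,"y": 0,"z": 0,"rx": 0,"ry": 0,"rz": 0,"claw": 255},{"x": 0,"y": 0,"z": 0,"rx": 0,"ry": 0,"rz": 0,"claw": 255},{"x": 0,"y": 0,"z": 0,"rx": 0,"ry": 0,"rz": 0,"claw": 255},{"x": 0,"y": 0,"z": 0,"rx": 0,"ry": 0,"rz": 0,"claw": 255},{"x": 0,"y": 0,"z": 0,"rx": 0,"ry": 0,"rz": 0,"claw": 255},{"x": 0,"y": 0,"z": 0,"rx": 0,"ry": 0,"rz": 0,"claw": 255},{"x": 0,"y": 0,"z": 0,"rx": 0,"ry": 0,"rz": 0,"claw": 255}]'

```text
t: 14.57
tool_pos: [0.5262, 0.0937, 0.018]
orientation: [-2.083, -2.35, -0.001]
force: [-0.6, 6.5, 3.0]
opening: 0.034
gripper_force: 25.0
```

Run:
```python
from h import *
meas(8)
```

```text
t 14.57 pos [0.5262 0.0937 0.018 ] yaw 96.88 zax [-0.     0.002 -1.   ] F [-0.6  6.5  3. ] op 0.034 q6 -0.04
along f 0.1923 across -0.0014
slope f,e (mrad) [-6.3  0.2] z0 0.06
bubble at -3.8 offset -4.9 mm -> -12.2 mrad
```

Run:
```python
from h import *
S,p=bubble(4)
for a,b in list(zip(S,p))[16:-14:3]: print(a.round(1),b.round().astype(int))
```

```text
slope f,e (mrad) [-6.2 -0.1] z0 0.06
-26.0 [201 229 124]
-24.5 [198 231  98]
-23.0 [198 231  92]
-21.5 [196 229  89]
-20.0 [192 228  85]
-18.5 [192 228  85]
-17.0 [193 228  85]
-15.5 [193 228  83]
-14.0 [191 226  83]
-12.5 [186 221  87]
-11.0 [170 202 102]
-9.5 [186 208 142]
-8.0 [221 233 195]
-6.5 [234 240 221]
-5.0 [242 244 238]
-3.5 [239 242 234]
-2.0 [234 240 225]
-0.5 [228 237 208]
1.0 [208 230 151]
2.5 [194 226 109]
4.0 [189 224  88]
5.5 [170 206  85]
7.0 [158 193  83]
8.5 [179 215  83]
10.0 [190 226  83]
11.5 [191 227  81]
13.0 [194 229  84]
14.5 [197 231  90]
16.0 [200 232  96]
17.5 [202 233  99]
19.0 [201 232  97]
20.5 [201 232  98]
22.0 [202 232 108]
23.5 [203 230 130]
25.0 [221 236 187]
26.5 [245 246 243]
```

The vial shifted with the griddle's tilt: its lines are now at about −9 and +7, centre −1.1. The bubble is at −4.1, so about −7 mrad remain and the depth slope says −6.3. Pushing about 6 mm more.

>>> arm_command --targets '[{"x": 0,"y": -0.003,"z": 0,"rx": 0,"ry": 0,"rz": 0,"claw": 255},{"x": 0.001,"y": -0.006,"z": 0,"rx": 0,"ry": 0,"rz": 0,"claw": 255},{"x": 0.001,"y": -0.009,"z": 0,"rx": 0,"ry": 0,"rz": 0,"claw": 255},{"x": 0.001,"y": -0.012,"z": 0,"rx": 0,"ry": 0,"rz": 0,"claw": 255},{"x": 0.001,"y": -0.012,"z": 0,"rx": 0,"ry": 0,"rz": 0,"claw": 255},{"x": 0.001,"y": -0.012,"z": 0,"rx": 0,"ry": 0,"rz": 0,"claw": 255},{"x": 0.001,"y": -0.012,"z": 0,"rx": 0,"ry": 0,"rz": 0,"claw": 255},{"x": 0.001,"y": -0.012,"z": 0,"rx": 0,"ry": 0,"rz": 0,"claw": 255},{"x": 0.001,"y": -0.012,"z": 0,"rx": 0,"ry": 0,"rz": 0,"claw": 255},{"x": 0.001,"y": -0.012,"z": 0,"rx": 0,"ry": 0,"rz": 0,"claw": 255}]'

```text
t: 16.0
tool_pos: [0.5267, 0.0878, 0.018]
orientation: [-2.083, -2.35, -0.002]
force: [0.0, 6.8, 5.1]
opening: 0.0337
gripper_force: 25.0
```

```bash
cat >> h.py <<'E'
def prof(n=20):
    s=st(); print(rel(s["tool_pos"])); S,p=bubble(n); r,b=p[:,0],p[:,2]
    def sub(lo,hi):
        k=np.where((S>=lo)&(S<=hi))[0]; q=np.polyfit(S[k],r[k],2); i=k[np.argmin(r[k])]; j=slice(i-4,i+5); q=np.polyfit(S[j],r[j],2); return -q[1]/2/q[0]
    L,Rr=sub(-13,-6),sub(3,10); m=(L+Rr)/2
    th=(b[(S>-14)&(S<10)].max()+83)/2; k=np.where((b>th)&(abs(S)<16))[0]
    def cr(i,j): return S[i]+(th-b[i])/(b[j]-b[i])*(S[j]-S[i])
    a,c=cr(k[0]-1,k[0]),cr(k[-1],k[-1]+1)
    print("lines",L.round(2),Rr.round(2),"bubble",a.round(2),c.round(2),"offset",((a+c)/2-m).round(2),"mm ->",(((a+c)/2-m)/.4).round(1),"mrad; right-line based",(((a+c)/2-Rr+8.1)/.4).round(1))
E
python3 - <<'E'
from h import *
prof(10)
E
```

```text
t 16.0 pos [0.5267 0.0878 0.018 ] yaw 96.89 zax [-0.     0.002 -1.   ] F [0.  6.8 5.1] op 0.0337 q6 -0.05
along f 0.1864 across -0.0016
slope f,e (mrad) [-0.6  0. ] z0 0.0603
lines -10.61 6.74 bubble -7.22 2.78 offset -0.28 mm -> -0.7 mrad; right-line based -2.1
```

>>> arm_command --targets '[{"x": 0,"y": -0.002,"z": 0,"rx": 0,"ry": 0,"rz": 0,"claw": 255},{"x": 0,"y": -0.002,"z": 0,"rx": 0,"ry": 0,"rz": 0,"claw": 255},{"x": 0,"y": -0.002,"z": 0.001,"rx": 0,"ry": 0,"rz": 0,"claw": 220},{"x": 0,"y": -0.002,"z": 0.001,"rx": 0,"ry": 0,"rz": 0,"claw": 150},{"x": 0,"y": -0.002,"z": 0.001,"rx": 0,"ry": 0,"rz": 0,"claw": 110},{"x": 0,"y": -0.002,"z": 0.001,"rx": 0,"ry": 0,"rz": 0,"claw": 110},{"x": 0,"y": -0.002,"z": 0.001,"rx": 0,"ry": 0,"rz": 0,"claw": 110},{"x": 0,"y": -0.002,"z": 0.001,"rx": 0,"ry": 0,"rz": 0,"claw": 110},{"x": 0,"y": -0.002,"z": 0.001,"rx": 0,"ry": 0,"rz": 0,"claw": 110}]'

```text
t: 17.25
tool_pos: [0.5269, 0.0856, 0.0186]
orientation: [-2.084, -2.35, 0.0]
force: [-0.2, -1.5, -1.2]
opening: 0.0526
gripper_force: 0.0
```

Run:
```python
from h import *
prof(30)
```

```text
t 17.25 pos [0.5269 0.0856 0.0186] yaw 96.86 zax [-0. -0. -1.] F [-0.2 -1.5 -1.2] op 0.0526 q6 -0.05
along f 0.1841 across -0.0017
slope f,e (mrad) [ 0.6 -0.1] z0 0.0604
lines -10.6 6.73 bubble -7.08 2.88 offset -0.16 mm -> -0.4 mrad; right-line based -1.8
```

>>> arm_command --targets '[{"x": 0,"y": 0,"z": 0.03,"rx": 0,"ry": 0,"rz": 0,"claw": 110},{"x": 0,"y": 0,"z": 0.1,"rx": 0,"ry": 0,"rz": 0,"claw": 110},{"x": 0,"y": 0,"z": 0.18,"rx": 0,"ry": 0,"rz": 0,"claw": 110},{"x": 0,"y": 0,"z": 0.26,"rx": 0,"ry": 0,"rz": 0,"claw": 110},{"x": 0.01,"y": -0.07,"z": 0.32,"rx": 0,"ry": 0,"rz": 0,"claw": 110},{"x": 0.02,"y": -0.15,"z": 0.32,"rx": 0,"ry": 0,"rz": 0,"claw": 110},{"x": 0.03,"y": -0.23,"z": 0.32,"rx": 0,"ry": 0,"rz": 0,"claw": 110},{"x": 0.04,"y": -0.31,"z": 0.32,"rx": 0,"ry": 0,"rz": 0,"claw": 110},{"x": 0.048,"y": -0.38,"z": 0.32,"rx": 0,"ry": 0,"rz": 0,"claw": 110},{"x": 0.048,"y": -0.38,"z": 0.32,"rx": 0,"ry": 0,"rz": 0,"claw": 110}]'

```text
t: 19.58
tool_pos: [0.5511, -0.1104, 0.1789]
orientation: [2.088, 2.344, -0.002]
force: [-0.1, -0.2, 0.3]
opening: 0.0527
gripper_force: 0.0
```

>>> arm_command --targets '[{"x": 0,"y": 0,"z": 0,"rx": 0,"ry": 0,"rz": 0,"claw": 110},{"x": 0,"y": 0,"z": 0,"rx": 0,"ry": 0,"rz": 0,"claw": 110},{"x": 0,"y": 0,"z": 0,"rx": 0,"ry": 0,"rz": 0,"claw": 110}]'

```text
t: 19.83
tool_pos: [0.5508, -0.1031, 0.1784]
orientation: [-2.083, -2.351, -0.0]
force: [0.2, 0.6, -0.6]
opening: 0.053
gripper_force: 0.0
```

Run:
```python
from h import *
st()
w=np.mean([robot.read_camera("wrist")[0].astype(float) for _ in range(20)],0).astype(np.uint8)
h=w[:340,:,::-1]; a=cv2.resize(w[120:330,270:370,::-1],None,fx=2.8,fy=2.8,interpolation=cv2.INTER_CUBIC)
o=np.zeros((590,800,3),np.uint8); o[:255,:480]=cv2.resize(h,(480,255)); o[:588,500:780]=a[:588]
cv2.imwrite("pics/c6.png",o); cv2.imwrite("pics/w6.png",w[:,:,::-1])
```

```text
t 19.83 pos [ 0.5508 -0.1031  0.1784] yaw 96.93 zax [-0.     0.001 -1.   ] F [ 0.2  0.6 -0.6] op 0.053 q6 -0.4
```

View pics/c6.png

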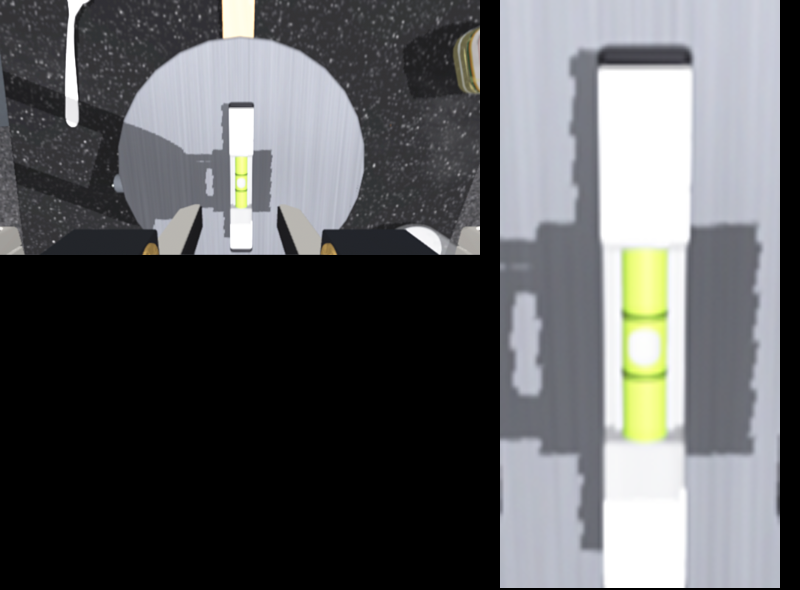

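The bubble spans rows ~325–366 between the lines at 314 and 375, so it is centred within ~0.3 mm. The wedge runs in line under the foot, and nothing touches the robot. Handing in.

```bash
python3 -c "
from plant import robot
print(robot.close_job())"
```

```text
the job is handed in; nothing more can be done
None
```

The griddle is level and the job is handed in at about 21 s; the level stands mid-plate in line with the foot, the bubble is centred to about 0.3 mm, and the wedge sits under the low foot, pushed in with about 11 N at most.

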